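Close the sprung moulding flask on its dowels and hold it shut

ROBOT

A 6-joint arm with a two-finger parallel gripper is mounted at the origin on the work surface. World frame = base frame: x ahead of the robot, y to its left, z up, the work surface at z = 0. Lengths are in m, angles in rad, forces in N, time in s.
With the tool pointing down it reaches from about 0.35 to 0.775 m from the base axis. Payload 5.5 kg.
Tool frame: the origin (TCP) lies on the mounting face of the last link; the fingertips stand 173 mm ahead of it and the grasp point (between the pads) lies 155 mm ahead of it; z points along the fingers, y is the direction in which the jaws open and shut (so a half turn about z gives the same grasp; the last joint's range is limited). The gripper opens to 85 mm and grips with 20 to 120 N. Pads are 22 mm wide; open, the fingers measure 114 mm over their backs; the gripper's body (76 mm by 85 mm) begins 54 mm behind the grasp point. The pads swing forward as they close: fully open they stand 13 mm farther back than shut.
Start: joints at [1.013, 0.313, 0.046, 1.304, 0, 1.431], TCP at [0.233, 0.526, 0.405] pointing down, gripper open.
Joint ranges: [-2.76, 2.76], [-0.86, 1.69], [-1.03, 1.26], [-2.2, 2.34], [-1.47, 1.5], [-3.14, 3.14]. Speed limits (rad/s): [2.57, 2.57, 3.14, 3.14, 3.14, 3.14].

INTERFACE

Orientations are given as a unit quaternion [w, x, y, z].
In Python, from workcell import * gives the robot as it stands. The module is installed in compiled form; this text tells all that it offers.
- The arm moves only by the shell command python3 -m crank 'ROWS' [FORCE]. ROWS is JSON, a list of rows, each a list of 7 numbers: the shift along the tool's x, y, z in mm, then the turn, a rotation vector about the tool's x, y, z in degrees, then the opening, from 0 (shut) to 1 (fully open). A call has exactly 8 rows; each row shifts and turns the commanded pose from where the row before left it, along the tool's axes as they then stand; what a row does not reach is not made up. A row lasts 1/8 s, in which the tool goes at most 62.5 mm and 10.7 degrees, less where a joint would pass 70% of its speed; a pose out of reach is approached as far as the arm can. A call with a gripper value outside its range is refused whole. The fingers move at their own pace and stop on an object; FORCE is the grip in N (left out, the last holds). Time passes only in rows, so rows that do not move let the fingers close, or fill a call up. It gives the time, the measured TCP pose, the force and the opening at its end, in the units of the state.
- get_state(): the state, without advancing time (a new reading comes with each control period).
- read_camera(name): name is "scene" or "side" or "wrist"; returns the picture (400x640x3 uint8, blue, green, red); there is no depth.
- calibration(name): a dict with "fx", "fy", "cx", "cy" (pixels), "k1" (the pictures are not rectified: a ray, as slopes to the right and down, at radius r is drawn at 1 + k1 r^2 times it, then the intrinsics apply), "extrinsics" (4x4, takes a point from world to camera coordinates). Camera axes: x right, y down, z forward; pixel columns grow to the right and rows downward; lengths in m; the calibration is good to about 2 mm. A picture is of the moment at which its call begins: read the wrist's pose just before it. calibration takes no time and is no camera call; for the wrist camera it gives the pose at the moment of the call.
- hand_in(): hands the job in, once; it reports no verdict.
The state is a dict: "clock": time; "joint_pos": joint angles; "qvel": joint speeds; "tau": joint torques, N m; "tcp_pos": TCP position; "orientation": TCP orientation; "wrist_force": force on the tool from outside, world axes, zero at the start; "ft_torque": the same for the moment, N m; "finger_gap": finger opening in m.
Only numpy, scipy, OpenCV 4.12 (cv2) and the standard library are available. Lean on these libraries where they do the work, as an engineer would, in place of code of your own. Each camera call takes 0.05 s, during which the arm holds its last target.

TASK

Pick up the large flask cover by its rib, set it nose over nose on the two dowels of the lower half, and press it down against the sprung ejector until you feel the two halves meet, without ramming it. Finish while still holding it pressed shut with the gripper, since the flask springs open when let go; leave the small cover and the vials where they stand.

Things in the scene. Friction and masses are not known exactly. Their poses are not given: they have to be found in the camera images.
- cover: large flask cover, loose, aluminium, about 0.35 kg: D-shaped block 90 (x) x 90 (y) x 22 mm thick, flat back at x=-45, nose at x=+45 with both nose corners bevelled (25 mm). Two 12 mm through holes at x=-28, y=+33 and -33. Origin: centre of the underside; x to the nose, z up. Starts flat on the table, rib up, in one of two places (the small cover is in the other)
- cover_rib (a point): centre of the top of the grip rib on the cover, 52 mm above the underside; the rib runs along the cover's x, 52 long x 22 wide (y) x 30 mm high, standing on the 22 mm thick block
- cover_nose (a point): middle of the cover's nose edge, at the underside, 45 mm from the origin along the cover's x
- lower_half: lower half of the large flask, aluminium, same 90 x 90 mm D outline, fixed on a 125 x 120 x 8 mm plate; origin under the plate, on the table; x to the nose, z up. Its top (parting face) is at 40 mm. Two upright 10 mm dowels at x=-28, y=+33 and -33 rise 18 mm above that face, the upper 8 mm tapering to a 4 mm tip; they fit the cover's holes only nose over nose
- parting_face (a point): centre of the parting face, 40 mm above the lower half's origin; when the flask is closed the cover's origin lies here
- lower_nose (a point): middle of the lower half's nose edge, in the parting face, 45 mm from its centre along x
- ejector (a joint): sprung steel block (50 x 36 mm) in the parting face: 0 = out, 6 mm proud, carrying the unpressed cover; 0.006 = flush, halves meeting. Pushes up with about 8 N at 0, 12 N flush, so the flask opens 6 mm when not pressed; the resistance rises gently, then comes the hard stop of the halves
- small_cover: bystander: cover of a smaller flask, same shape but 61 x 61 x 18 mm with a rib 35 long x 22 wide x 30 mm high; does not fit. Origin at the centre of its underside
- vial0: bystander: clear square implant vial with a round white cap, 27 mm wide, 60 mm tall, standing; origin at the centre of its underside; one of four along the far side
- vial1: bystander: clear square implant vial with a round white cap, 27 mm wide, 60 mm tall, standing; origin at the centre of its underside; one of four along the far side
- vial2: bystander: clear square implant vial with a round white cap, 27 mm wide, 60 mm tall, standing; origin at the centre of its underside; one of four along the far side
- vial3: bystander: clear square implant vial with a round white cap, 27 mm wide, 60 mm tall, standing; origin at the centre of its underside; one of four along the far side
- vial4: bystander: clear square implant vial with a round white cap, 27 mm wide, 60 mm tall, standing; origin at the centre of its underside; stands alone, nearer the robot
There are look-alikes about, which are no part of the job. Leave any red or turquoise look-alike of the cover alone.

How it is judged:
By the outcome, as a careful person would: the job done as asked, in the order asked, and still so for the second after the job is handed in, while the arm keeps its last pose, push and grip.
It also fails if it takes over 35 s, if anything falls off the work surface, if the arm or the gripper's body presses on something with over 40 N, if the wrist force passes 120 N, or if a joint passes its speed limit or range.

## Working session

There is one attempt and no reset: what is moved stays moved. The work goes in short steps, Python scripts to look and compute and a shell command to move; the robot and the scene stay as the last step left them, time stands still between calls to the robot, and variables do not carry over. Pictures are saved under pics/ and viewed, and the job is handed in when it is done.

```bash
mkdir -p pics; cat > h.py <<'E'
from workcell import *
import numpy as np, cv2, json
def cast(cal,u,v,z):
    """pixel -> world point on plane z"""
    K=np.array([[cal['fx'],0,cal['cx']],[0,cal['fy'],cal['cy']],[0,0,1.]])
    xd=(u-cal['cx'])/cal['fx']; yd=(v-cal['cy'])/cal['fy']
    n=np.array([xd,yd]); rd=np.hypot(*n); r=rd
    for _ in range(30): r=rd/(1+cal['k1']*r*r)
    n=n*(r/rd if rd>0 else 1)
    T=np.array(cal['extrinsics']); R=T[:3,:3]; t=T[:3,3]
    o=-R.T@t; d=R.T@np.array([n[0],n[1],1.])
    return o+d*(z-o[2])/d[2]
def proj(cal,p):
    T=np.array(cal['extrinsics']); c=T[:3,:3]@np.array(p)+T[:3,3]
    n=c[:2]/c[2]; s=1+cal['k1']*(n@n)
    return np.array([cal['fx']*n[0]*s+cal['cx'],cal['fy']*n[1]*s+cal['cy']])
E
python3 - <<'E'
from h import *
s=get_state()
for k,v in s.items(): print(k,np.round(v,4))
for n in ['scene','side','wrist']:
    c=calibration(n); print(n,{k:np.round(v,3).tolist() for k,v in c.items()})
    im=read_camera(n); cv2.imwrite(f'pics/{n}0.png',im)
E
```

```text
clock 0.0
joint_pos [1.0134 0.314  0.045  1.3036 0.     1.4312]
qvel [ 0.0008  0.0003  0.0021  0.     -0.0004 -0.    ]
tau [-1.10000e-03 -4.80626e+01  2.98532e+01  1.94000e-02 -2.00000e-04
  0.00000e+00]
tcp_pos [0.2332 0.5254 0.4038]
orientation [-3.000e-04  2.074e-01  9.783e-01 -9.000e-04]
wrist_force [ 0.2485  0.2983 -0.2742]
ft_torque [-0.0132 -0.0289 -0.0083]
finger_gap 0.0855
scene {'fx': 459.754, 'fy': 459.754, 'cx': 314.87, 'cy': 201.662, 'k1': 0.031, 'extrinsics': [[0.799, 0.602, 0.017, -0.41], [0.388, -0.493, -0.779, -0.097], [-0.461, 0.629, -0.627, 1.146], [0.0, 0.0, 0.0, 1.0]]}
side {'fx': 429.814, 'fy': 429.814, 'cx': 322.648, 'cy': 203.35, 'k1': -0.087, 'extrinsics': [[0.997, -0.076, 0.024, -0.478], [-0.023, -0.564, -0.826, 0.107], [0.077, 0.822, -0.564, 0.887], [0.0, 0.0, 0.0, 1.0]]}
wrist {'fx': 303.902, 'fy': 303.902, 'cx': 322.993, 'cy': 204.876, 'k1': -0.052, 'extrinsics': [[0.405, 0.914, -0.002, -0.575], [0.883, -0.391, 0.261, -0.034], [0.238, -0.108, -0.965, 0.378], [0.0, 0.0, 0.0, 1.0]]}
```

View pics/scene0.png

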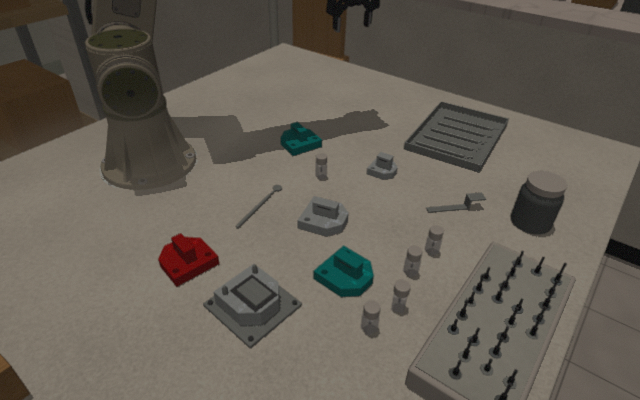

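View pics/side0.png

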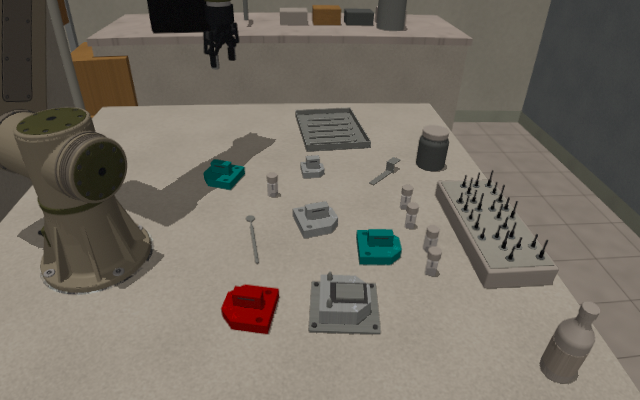

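View pics/wrist0.png

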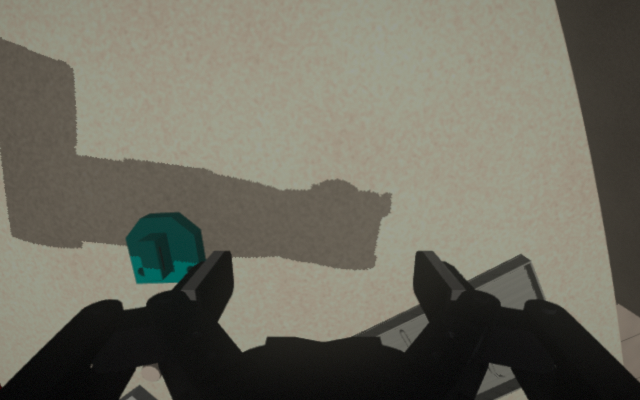

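The scene view shows five covers:

| Pixel (scene) | What it is |
|---|---|
| (323,215) | grey, larger |
| (382,165) | grey, smaller |
| (300,138) and (344,271) | turquoise look-alikes |
| (188,258) | red look-alike |

The lower half is at (252,302). The larger grey cover at (323,215) fits the description. I'll confirm this with a crop.

```bash
python3 - <<'E'
import cv2,numpy as np
a=cv2.imread('pics/scene0.png');b=cv2.imread('pics/side0.png')
f=lambda i,x0,x1,y0,y1,w,h:cv2.resize(i[y0:y1,x0:x1],(w,h),interpolation=cv2.INTER_CUBIC)
top=np.hstack([f(a,285,405,145,240,379,300),f(b,280,400,145,240,379,300)])
bot=np.hstack([f(a,195,315,255,350,379,300),f(b,285,405,255,350,379,300)])
cv2.imwrite('pics/crop1.png',np.clip(np.vstack([top,bot]).astype(float)*1.3,0,255).astype(np.uint8))
E
```

```text
(no output)
```

View pics/crop1.png

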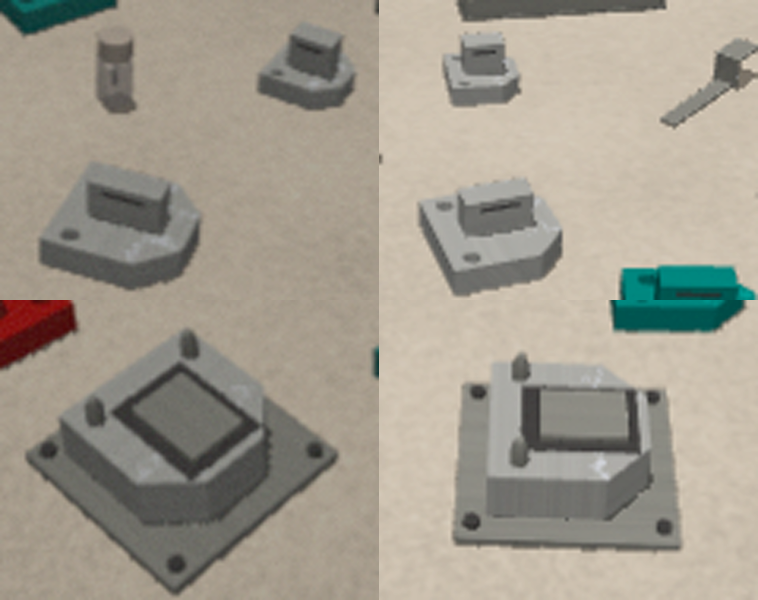

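```bash
python3 - <<'E'
from h import *
S=calibration('scene');D=calibration('side')
P=lambda n,c,l,z:[print(n,np.round(cast(c,u,v,z)*1000,1)) for u,v in l]
P('plate scene',S,[(203.9,304.1),(250.4,346.8),(301.1,303.1)],.008)
P('plate side',D,[(309.1,331.9),(380.3,332.6),(376.5,282.9),(311.6,281)],.008)
P('dowel scene',S,[(254.5,265.4),(225.1,286.7)],.058)
P('dowel side',D,[(329.6,273),(329,299.3)],.058)
P('rib scene',S,[(326.2,202.9)],.052);P('rib side',D,[(316.7,205.8)],.052)
P('hole scene',S,[(307.2,219.4)],.022);P('hole side',D,[(300.6,209.9),(309.4,226.7)],.022)
P('small rib',S,[(385,156)],.048);P('vial4 cap',S,[(321,156)],.06);P('teal rib',S,[(349,256)],.052); P('vials',S,[(370,307),(401,286),(413,252),(435,232)],.06)
# tool axes
from scipy.spatial.transform import Rotation as R
s=get_state();q=s['orientation'];print(R.from_quat(np.roll(q,-1)).as_matrix().round(3),s['clock'])
E
```

```text
plate scene [ 441.4 -222.7    8. ]
plate scene [ 563.1 -235.6    8. ]
plate scene [ 573.  -118.4    8. ]
plate side [ 438.8 -228.7    8. ]
plate side [ 560.5 -237.5    8. ]
plate side [ 575.2 -118.3    8. ]
plate side [ 449.9 -106.4    8. ]
dowel scene [ 482.8 -135.1   58. ]
dowel scene [ 477.3 -200.1   58. ]
dowel side [ 480.4 -138.2   58. ]
dowel side [ 473.6 -202.1   58. ]
rib scene [475.3  88.9  52. ]
rib side [471.6  85.1  52. ]
hole scene [455.2  51.   22. ]
hole side [436.4 113.2  22. ]
hole side [453.5  48.1  22. ]
small rib [478.4 324.4  48. ]
vial4 cap [369.2 214.3  60. ]
teal rib [597.4  -9.4  52. ]
vials [690.5 -89.9  60. ]
vials [708.5 -20.8  60. ]
vials [687.   63.4  60. ]
vials [694.9 137.4  60. ]
[[-0.914  0.406 -0.001]
 [ 0.406  0.914 -0.001]
 [ 0.    -0.001 -1.   ]] 0.15
```

The crop confirms it. The grey cover at scene (323,215) is the large one: it has two holes and a long rib, and its hole spacing works out at 67 mm against the nominal 66. The one at (382,165) is clearly smaller.

Rough poses:
- **Cover:** (473, 87) mm, yaw about 15°
- **Lower half:** (506, -172) mm, yaw about -5°

I'll move above the cover now and look with the wrist camera.

```bash
python3 -m crank '[[-49,-37.5,7,0,0,0,1],[-49,-37.5,7,0,0,0,1],[-49,-37.5,7,0,0,0,1],[-49,-37.5,7,0,0,0,1],[-49,-37.5,7,0,0,0,1],[-49,-37.5,7,0,0,0,1],[-49,-37.5,7,0,0,0,1],[-49,-37.5,7,0,0,0,1]]' 
python3 -m crank '[[0,0,0,0,0,-9.7,1],[0,0,0,0,0,-9.7,1],[0,0,0,0,0,-9.7,1],[0,0,0,0,0,-9.8,1],[0,0,0,0,0,0,1],[0,0,0,0,0,0,1],[0,0,0,0,0,0,1],[0,0,0,0,0,0,1]]'
python3 - <<'E'
from h import *
s=get_state();print(s['tcp_pos'],s['clock'],s['joint_pos'])
c=calibration('wrist'); im=read_camera('wrist'); cv2.imwrite('pics/w1.png',im); import pickle; pickle.dump((c,s),open('w1.pkl','wb'))
for p in [(.473,.087,.052),(.436,.113,.022),(.4535,.049,.022)]: print(proj(c,p).round(1))
E
```

```text
clock: 1.15
tcp_pos: [0.4704, 0.0904, 0.3485]
orientation: [0.0, 0.207, 0.978, 0.0]
wrist_force: [0.3, -0.2, 0.2]
finger_gap: 0.0855
clock: 2.15
tcp_pos: [0.4699, 0.0923, 0.3487]
orientation: [0.0, -0.13, 0.992, 0.0]
wrist_force: [-0.0, -0.0, 0.8]
finger_gap: 0.0856
[0.46985366 0.09234322 0.34868813] 2.15 [ 2.61869170e-02  1.54292425e-01 -2.99524595e-01  1.11697420e+00
  7.05814477e-05 -2.34236548e-01]
[315.5 200.4]
[351.7 163.9]
[283.6 164.3]
```

View pics/w1.png

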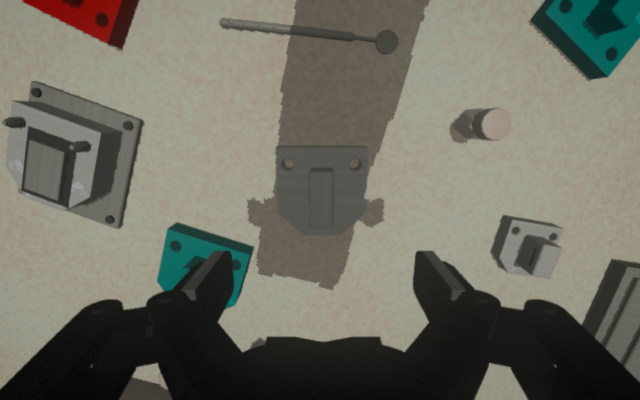

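The wrist view shows the cover in the arm's shadow, with holes at about (288,164) and (355,164) and the nose at row 235. The lower half is at (75,150). I'll enlarge the cover to refine its position.

```bash
python3 - <<'E'
import cv2,numpy as np
a=cv2.imread('pics/w1.png')
c=cv2.resize(a[135:255,250:400],None,fx=5,fy=5,interpolation=cv2.INTER_CUBIC)
c=np.clip((c.astype(float)-20)*2.2,0,255).astype(np.uint8)
for i in range(0,150,10): cv2.line(c,(i*5,0),(i*5,8 if i%50 else 20),(0,0,255),1)
for i in range(0,120,10): cv2.line(c,(0,i*5),(8 if i%50 else 20,i*5),(0,0,255),1)
cv2.imwrite('pics/c2.png',c)
E
```

```text
(no output)
```

View pics/c2.png

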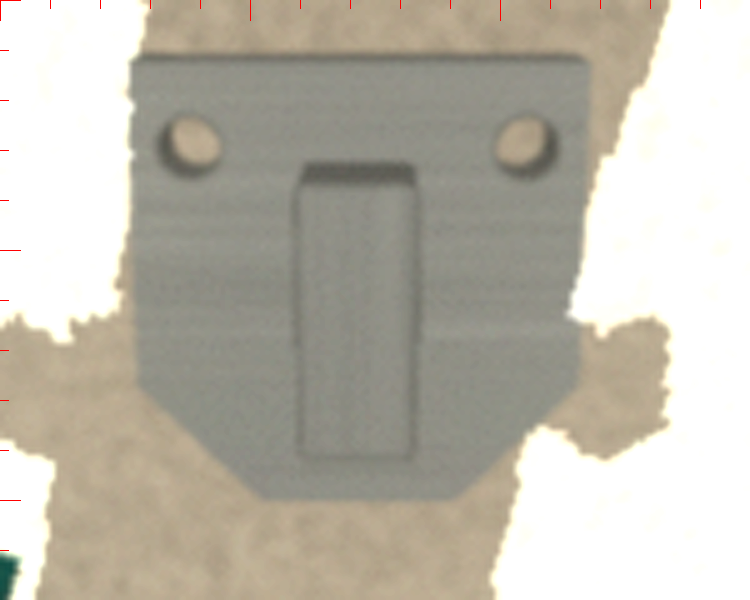

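```bash
python3 - <<'E'
from h import *
import pickle; c,s=pickle.load(open('w1.pkl','rb'))
f=lambda x,y,z:cast(c,250+x/5-.4,135+y/5-.4,z)*1000
hl,hr=f(190,146,.022),f(527,146,.022);print('holes',hl,hr,np.linalg.norm(hl-hr))
y=hr-hl; yaw=np.degrees(np.arctan2(-y[0],y[1]));x=np.array([np.cos(np.radians(yaw)),np.sin(np.radians(yaw)),0]);print('yaw',yaw,'centre',(hl+hr)/2+28*x)
a,b=f(357.5,184,.052),f(356,460,.052);print('rib',(a+b)/2,np.linalg.norm(a-b),np.degrees(np.arctan2(*(b-a)[1::-1])))
n1,n2=f(262,498,.022),f(455,498,.022);print('nose',(n1+n2)/2,np.linalg.norm(n1-n2),(n1+n2)/2-45*x)
b1,b2=f(133,60,.022),f(588,60,.022);print('back',(b1+b2)/2,np.linalg.norm(b1-b2),(b1+b2)/2+45*x)
# camera in the tool
from scipy.spatial.transform import Rotation as R
q=s['orientation'];M=R.from_quat(np.roll(q,-1)).as_matrix();print(M.round(4))
T=c['extrinsics'];o=-T[:3,:3].T@T[:3,3];print('cam in tool',(M.T@(o-s['tcp_pos'])).round(3))
# dowel tips of lower half in wrist image
for p in [(14,123),(79,146)]: print('dowel',cast(c,*p,.058)*1000)
E
```

```text
holes [452.0305501   52.69078208  22.        ] [435.10106518 116.10345086  22.        ] 65.63363484115095
yaw 14.947814505972056 centre [470.61832013  91.61941307  22.        ]
rib [471.11695581  91.54405322  52.        ] 51.299345656701014 14.552593960873825
nose [514.01444227 103.10632764  22.        ] 39.97182176711451 [470.53719006  91.49906525  22.        ]
back [427.4452304   80.51171213  22.        ] 87.44983483376939 [470.92248262  92.11897452  22.        ]
[[-9.663e-01 -2.575e-01  0.000e+00]
 [-2.575e-01  9.663e-01  1.000e-04]
 [-0.000e+00  1.000e-04 -1.000e+00]]
cam in tool [0.066 0.001 0.031]
dowel [ 471.81453262 -187.49492757   58.        ]
dowel [ 477.28331721 -125.32091017   58.        ]
```

The wrist view puts the cover at (470.8, 91.6) mm with yaw 14.8°. The hole spacing (65.6 mm), rib length (51.3 mm) and nose width (40 mm) all match the given sizes. The scene and side views agree to about 4 mm. I'll descend and then grip.

```bash
python3 -m crank '[[-0.7,-0.9,20,0,0,0,1],[0,0,30,0,0,0,1],[0,0,30,0,0,0,1],[0,0,25,0,0,0,1],[0,0,20,0,0,0,1],[0,0,15,0,0,0,1],[0,0,9,0,0,0,1],[0,0,0,0,0,0,1]]'
python3 - <<'E'
from h import *
im=read_camera('wrist'); cv2.imwrite('pics/w2.png',im)
im=read_camera('side'); cv2.imwrite('pics/s2.png',cv2.resize(im[120:280,220:420],None,fx=4,fy=4)[:600])
E
```

```text
clock: 3.2
tcp_pos: [0.4707, 0.0916, 0.1994]
orientation: [-0.0, -0.13, 0.991, 0.0]
wrist_force: [0.2, -0.4, -0.4]
finger_gap: 0.0853
```

View pics/w2.png

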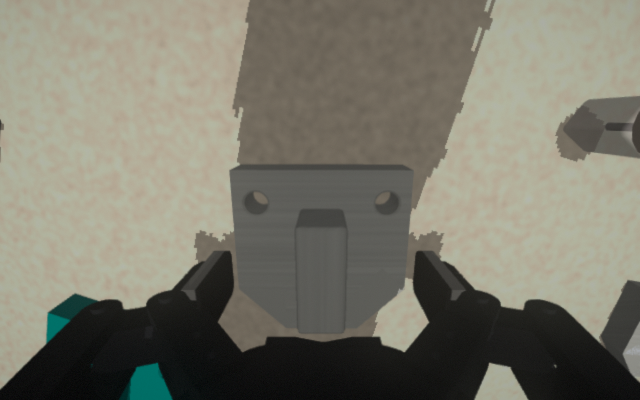

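View pics/s2.png

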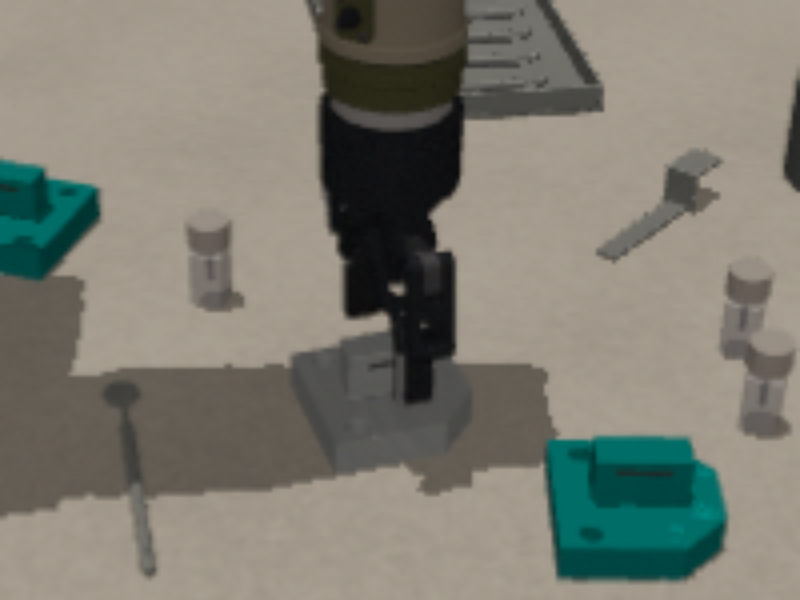

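The fingers straddle the rib centrally: the rib spans columns 296–346 and the fingers are symmetric about 323. In the side view the near finger is beside the middle of the rib. Closing now.

```bash
python3 - <<'E'
from h import *
c=calibration('wrist')
a,b=cast(c,322,226.5,.052)*1000,cast(c,322,333,.052)*1000;print((a+b)/2,np.linalg.norm(a-b))
E
python3 -m crank '[[0,0,0,0,0,0,0.2],[0,0,0,0,0,0,0.1],[0,0,0,0,0,0,0],[0,0,0,0,0,0,0],[0,0,0,0,0,0,0],[0,0,0,0,0,0,0],[0,0,0,0,0,0,0],[0,0,0,0,0,0,0]]' 100
python3 - <<'E'
from h import *
s=get_state();print(s['tcp_pos'],s['finger_gap'],s['wrist_force'])
im=read_camera('wrist'); cv2.imwrite('pics/w3.png',im)
E
```

```text
[471.70489663  92.05887349  52.        ] 51.365788474630065
clock: 4.3
tcp_pos: [0.4709, 0.0915, 0.2003]
orientation: [0.0, -0.13, 0.991, -0.0]
wrist_force: [-1.9, -1.3, 5.6]
finger_gap: 0.0204
[0.47094131 0.09149678 0.20028927] 0.0204286819035075 [-1.94946579 -1.31291905  5.55756102]
```

View pics/w3.png

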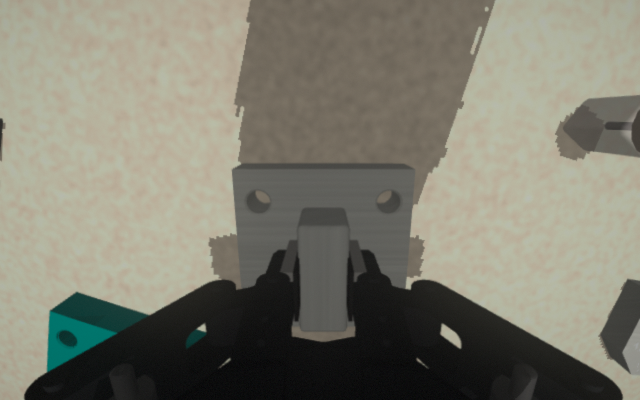

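The gap reads 20.4 mm on the 22 mm rib and the cover sits centred in the jaws. Next I'll lift it and carry it beyond the lower half, about 100 mm towards its nose, so the wrist camera can see the dowels unobstructed.

```bash
python3 -m crank '[[0,0,-20,0,0,0,0],[0,0,-30,0,0,0,0],[0,0,-30,0,0,0,0],[0,0,-30,0,0,0,0],[-7.5,-37,0,0,0,0,0],[-7.5,-37,0,0,0,0,0],[-7.5,-37,0,0,0,0,0],[-7.5,-37,0,0,0,0,0]]'
python3 -m crank '[[-7.5,-37,0,0,0,0,0],[-7.5,-37,0,0,0,0,0],[-7.5,-37,0,0,0,0,0],[-7.5,-38,0,0,0,0,0],[0,0,0,0,0,10,0],[0,0,0,0,0,10,0],[0,0,0,0,0,0,0],[0,0,0,0,0,0,0]]'
python3 - <<'E'
from h import *
import pickle
s=get_state();print(s['tcp_pos'],s['finger_gap'],s['wrist_force'],s['joint_pos'])
c=calibration('wrist'); im=read_camera('wrist'); cv2.imwrite('pics/w4.png',im);pickle.dump((c,s),open('w4.pkl','wb'))
E
```

```text
clock: 5.35
tcp_pos: [0.5379, -0.0446, 0.3087]
orientation: [-0.001, -0.13, 0.991, 0.0]
wrist_force: [0.1, 1.4, -3.5]
finger_gap: 0.0202
clock: 6.35
tcp_pos: [0.6052, -0.1796, 0.309]
orientation: [-0.001, 0.042, 0.999, 0.0]
wrist_force: [0.1, -0.3, -3.9]
finger_gap: 0.0203
[ 0.6052181  -0.17960218  0.30901548] 0.020337881395562408 [ 0.11902664 -0.25313148 -3.87441776] [-4.15562960e-01  4.62582063e-01  3.07556299e-02  1.14028541e+00
  1.06500896e-04 -3.30647876e-01]
```

View pics/w4.png

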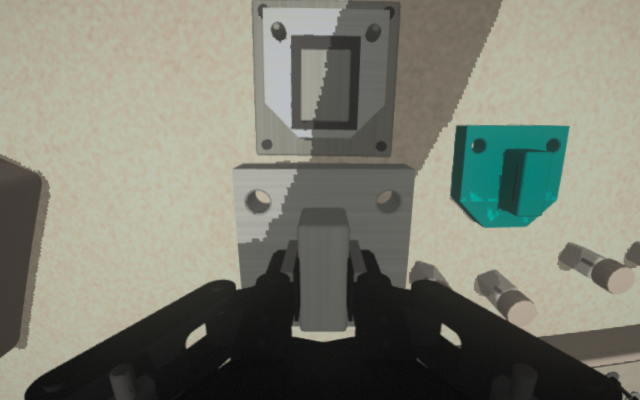

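The cover is held: the wrist reads -3.9 N, which matches about 0.35 kg. Its holes are at (258,201) and (388,201), and the dowels are visible at about (278,31) and (374,33). I'll enlarge these.

```bash
python3 - <<'E'
import cv2,numpy as np
a=cv2.imread('pics/w4.png')
def crop(x0,x1,y0,y1,k,g,o,n):
    c=cv2.resize(a[y0:y1,x0:x1],None,fx=k,fy=k,interpolation=cv2.INTER_CUBIC)
    c=np.clip((c.astype(float)-o)*g,0,255).astype(np.uint8)
    for i in range(0,x1-x0,10): cv2.line(c,(i*k,0),(i*k,10),(0,0,255),1)
    for i in range(0,y1-y0,10): cv2.line(c,(0,i*k),(10,i*k),(0,0,255),1)
    cv2.imwrite(n,c)
crop(245,405,0,100,5,1.4,10,'pics/c4a.png')
crop(225,425,155,230,4,1.8,20,'pics/c4b.png')
E
```

```text
(no output)
```

View pics/c4a.png

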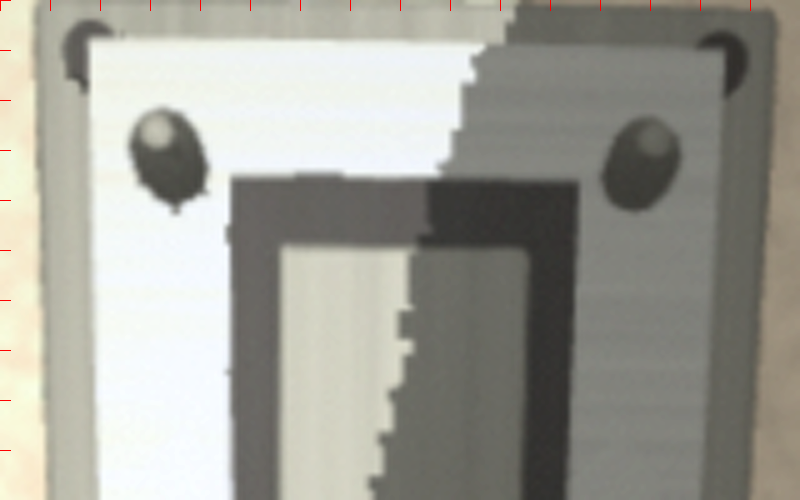

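View pics/c4b.png

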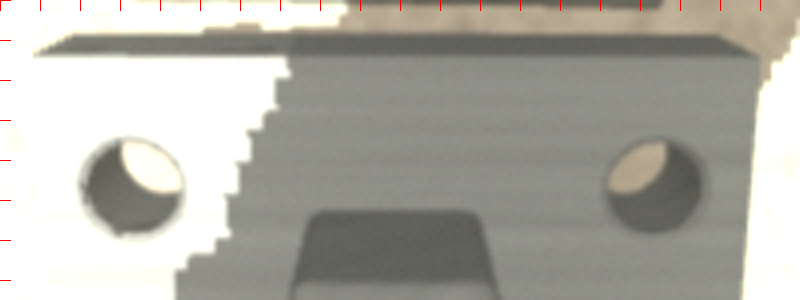

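```bash
python3 - <<'E'
from h import *
import pickle; c,s=pickle.load(open('w4.pkl','rb'))
from scipy.spatial.transform import Rotation as R
M=R.from_quat(np.roll(s['orientation'],-1)).as_matrix();print(M.round(4))
an=lambda v:np.degrees(np.arctan2(-v[0],v[1]))
f=lambda x,y,z:cast(c,245+x/5-.4,y/5-.4,z)*1000
g=lambda x,y,z:cast(c,225+x/4-.375,155+y/4-.375,z)*1000
zt=s['tcp_pos'][2]-.1783
hl,hr=g(132.5,187,zt),g(654,186.5,zt)   # left in image = cover -y
y=hr-hl;print('cover holes',hl,hr,np.linalg.norm(y),an(y)); cm=(hl+hr)/2
dl,dr=f(157,128,.058),f(656,138,.058); yd=dr-dl
print('dowels',dl,dr,np.linalg.norm(yd),an(yd)); dm=(dl+dr)/2
bl,br=f(90,38,.040),f(723,50,.04);print('back edge',bl,br,np.linalg.norm(br-bl),an(br-bl),'mid+17x',(bl+br)/2+17*np.array([np.cos(np.radians(an(yd))),np.sin(np.radians(an(yd))),0]))
d=dm-cm; print('hole mid',cm,'dowel mid',dm,'shift world',d,'turn',an(yd)-an(y)); print('tool shift',M.T@np.array([d[0],d[1],0]))
print('expected hole mid from grasp', s['tcp_pos']*1000)
E
```

```text
[[-9.964e-01  8.480e-02 -1.200e-03]
 [ 8.480e-02  9.964e-01  6.000e-04]
 [ 1.200e-03  5.000e-04 -1.000e+00]]
cover holes [ 574.22573192 -209.02900809  130.71547872] [ 579.67557994 -143.84586895  130.71547872] 65.41056850667843 -4.77928411869356
dowels [ 473.59281868 -198.70607623   58.        ] [ 480.30679089 -133.26671291   58.        ] 65.78288298667938 -5.857956691138743
back edge [ 455.5853416 -208.8913934   40.       ] [ 464.60845457 -119.91446601   40.        ] 89.43327219618739 -5.7905453624866015 mid+17x [ 477.00812371 -166.13799394   40.        ]
hole mid [ 576.95065593 -176.43743852  130.71547872] dowel mid [ 476.94980478 -165.98639457   58.        ] shift world [-100.00085114   10.45104395  -72.71547872] turn -1.0786725724451829
tool shift [100.52684721   1.93196866   0.12262518]
expected hole mid from grasp [ 605.21809751 -179.60217783  309.01547872]
```

Measured from the wrist picture:
- **Dowels:** spacing 65.8 mm, yaw -5.9°
- **Held cover's holes:** spacing 65.4 mm, yaw -4.8°

To line up I need to turn +1.1° about tool z, then shift +100.5 mm in x and about -0.4 mm in y. I'll do that and come down to about 15 mm above the dowel tips.

```bash
python3 -m crank '[[0,0,0,0,0,1.1,0],[25,-0.1,0,0,0,0,0],[25,-0.1,0,0,0,0,0],[25,-0.1,0,0,0,0,0],[25.5,-0.1,0,0,0,0,0],[0,0,18,0,0,0,0],[0,0,18,0,0,0,0],[0,0,0,0,0,0,0]]'
python3 - <<'E'
from h import *
import pickle
s=get_state();print(s['tcp_pos'],s['finger_gap'],s['wrist_force'],s['orientation'])
c=calibration('wrist'); im=read_camera('wrist'); cv2.imwrite('pics/w5.png',im);pickle.dump((c,s),open('w5.pkl','wb'))
a=read_camera('scene');b=read_camera('side');cv2.imwrite('pics/sc5.png',a);cv2.imwrite('pics/sd5.png',b)
f=lambda i,x0,x1,y0,y1,w,h:cv2.resize(i[y0:y1,x0:x1],(w,h),interpolation=cv2.INTER_CUBIC)
o=np.hstack([f(a,190,320,210,350,390,420),f(b,280,410,200,340,390,420)])
cv2.imwrite('pics/c5.png',np.clip(o.astype(float)*1.4,0,255).astype(np.uint8))
w=cv2.resize(im[155:235,225:425],None,fx=4,fy=4,interpolation=cv2.INTER_CUBIC)
cv2.imwrite('pics/c5w.png',np.clip((w.astype(float)-15)*1.8,0,255).astype(np.uint8))
E
```

```text
clock: 7.4
tcp_pos: [0.5047, -0.169, 0.2728]
orientation: [-0.001, 0.053, 0.999, 0.001]
wrist_force: [-1.1, -0.4, -3.4]
finger_gap: 0.0202
[ 0.50473449 -0.16903634  0.27276101] 0.020222533954257122 [-1.14812517 -0.37110499 -3.4369903 ] [-1.13919491e-03  5.34131981e-02  9.98571690e-01  5.58476578e-04]
```

View pics/c5.png

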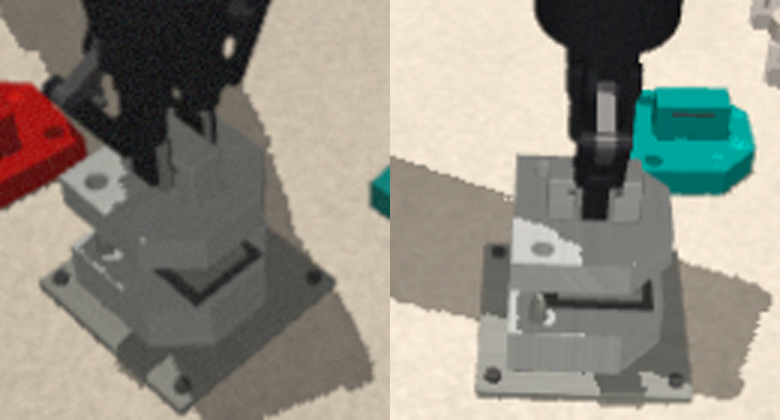

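View pics/c5w.png

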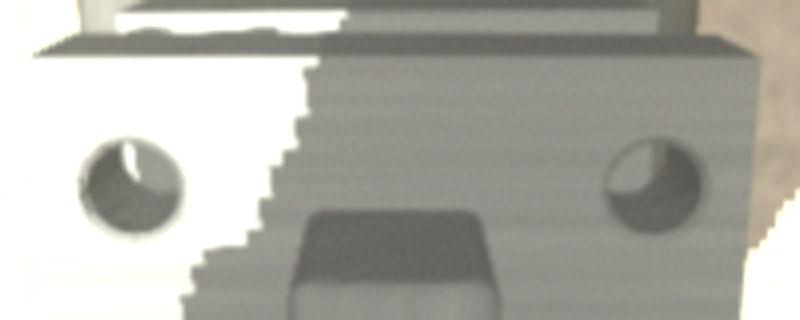

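```bash
python3 - <<'E'
from h import *
S=calibration('scene');D=calibration('side');z=get_state()['tcp_pos'][2]-.1783
a0=cv2.imread('pics/sc5.png');b0=cv2.imread('pics/sd5.png');a1=cv2.imread('pics/scene0.png');b1=cv2.imread('pics/side0.png')
k=12
def cr(i,u,v,n=16): 
    c=cv2.resize(i[v-n:v+n,u-n:u+n],None,fx=k,fy=k,interpolation=cv2.INTER_CUBIC)
    for j in range(0,2*n,4): cv2.line(c,(j*k,0),(j*k,6),(0,0,255),1);cv2.line(c,(0,j*k),(6,j*k),(0,0,255),1)
    return c
cv2.imwrite('pics/c6.png',np.vstack([np.hstack([cr(a0,222,270),cr(b0,331,283)]),np.hstack([cr(a1,225,290),cr(b1,329,302)])])[:760])
print('scene hole',cast(S,222.3,270.3,z)*1000,'side hole',cast(D,331,283,z)*1000)
E
```

```text
scene hole [ 475.9162607  -199.55099986   96.2182342 ] side hole [ 475.65766268 -201.86507942   96.2182342 ]
```

```bash
python3 -c "
import cv2;i=cv2.imread('pics/c6.png');cv2.imwrite('pics/c6s.png',cv2.resize(i,(600,594)))"
```

```text
(no output)
```

View pics/c6s.png

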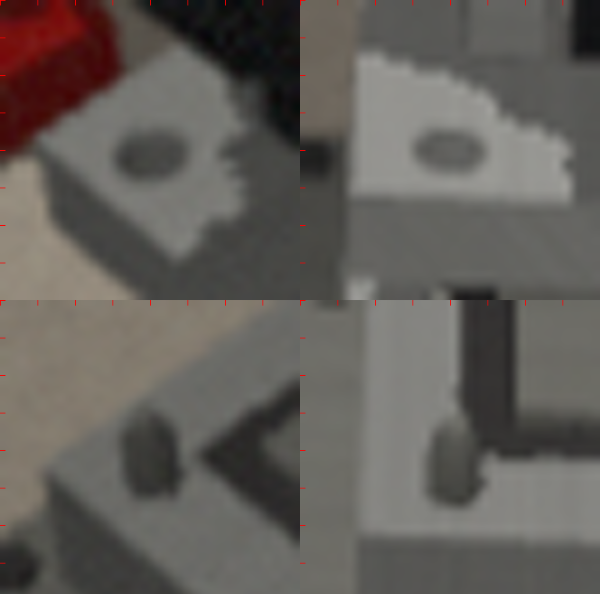

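```bash
python3 - <<'E'
from h import *
S=calibration('scene');D=calibration('side')
s=get_state();print(s['tcp_pos'],s['wrist_force'])
z=s['tcp_pos'][2]-.1783
hs=cast(S,221.7,269.9,z);hd=cast(D,330.5,282.6,z);ds=cast(S,224.3,285.6,.058);dd=cast(D,328.7,298.6,.058)
print((hs*1000).round(1),(hd*1000).round(1),'dowel-hole scene',((ds-hs)*1000).round(1),'side',((dd-hd)*1000).round(1))
E
```

```text
[ 0.50584699 -0.16956482  0.27451823] [ 0.14760491 -0.23834838 -3.90913161]
[ 474.5 -199.5   96.2] [ 474.9 -200.9   96.2] dowel-hole scene [ -0.    0.3 -38.2] side [ -1.7   0.5 -38.2]
```

Scene and side both put the hole within about 1–2 mm of the dowel, which the tapered tips can take up (capture about 4 mm). I'll descend gently onto the taper and watch the side forces.

```bash
python3 -m crank '[[0.5,0,3,0,0,0,0],[0,0,4,0,0,0,0],[0,0,4,0,0,0,0],[0,0,4,0,0,0,0],[0,0,3,0,0,0,0],[0,0,2,0,0,0,0],[0,0,1,0,0,0,0],[0,0,0,0,0,0,0]]'
python3 - <<'E'
from h import *
s=get_state();print(s['tcp_pos'],s['finger_gap'],s['wrist_force'],s['ft_torque'])
a=read_camera('scene');b=read_camera('side')
s=get_state();print(s['tcp_pos'],s['finger_gap'],s['wrist_force'],s['ft_torque'])
f=lambda i,x0,x1,y0,y1,w,h:cv2.resize(i[y0:y1,x0:x1],(w,h),interpolation=cv2.INTER_CUBIC)
o=np.hstack([f(a,190,320,220,350,390,390),f(b,280,410,220,350,390,390)])
cv2.imwrite('pics/c7.png',np.clip(o.astype(float)*1.4,0,255).astype(np.uint8))
E
```

```text
clock: 8.55
tcp_pos: [0.505, -0.1694, 0.2527]
orientation: [0.0, 0.054, 0.999, 0.0]
wrist_force: [-0.0, 0.4, -4.4]
finger_gap: 0.02
[ 0.50499908 -0.16941358  0.25268847] 0.01995896058651503 [-0.00693266  0.42977218 -4.42729009] [-0.0123262  -0.03978648  0.04400395]
[ 0.50503638 -0.16943593  0.2527886 ] 0.020250638606491473 [-0.26012026 -0.72023138 -4.26402594] [-0.01096029  0.03128016  0.00819496]
```

View pics/c7.png

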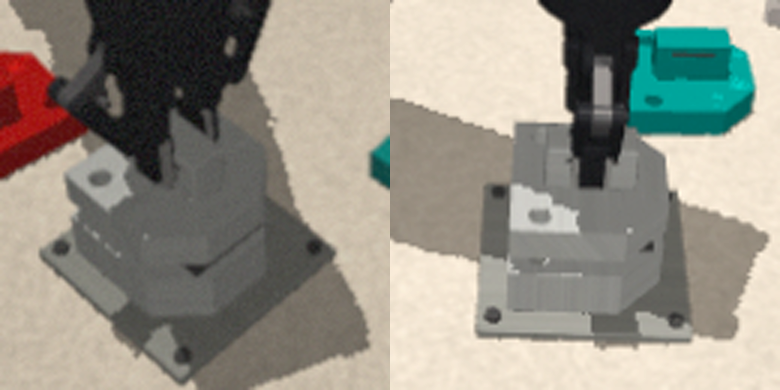

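There is no side load and the tips have entered the holes: the underside is at about 52 mm and the tips at 58 mm. I'll continue slowly.

```bash
python3 -m crank '[[0,0,1,0,0,0,0],[0,0,1,0,0,0,0],[0,0,1,0,0,0,0],[0,0,1,0,0,0,0],[0,0,0.5,0,0,0,0],[0,0,0.5,0,0,0,0],[0,0,0,0,0,0,0],[0,0,0,0,0,0,0]]'
python3 -c "
from h import *
s=get_state();print(s['tcp_pos'],s['wrist_force'],s['ft_torque'],s['joint_pos'][5])"
```

```text
clock: 9.65
tcp_pos: [0.505, -0.1694, 0.2477]
orientation: [0.0, 0.054, 0.999, 0.0]
wrist_force: [0.6, 0.1, -3.8]
finger_gap: 0.0201
[ 0.5049987  -0.16941515  0.24772466] [ 0.58256854  0.12221031 -3.82734525] [ 0.02321715 -0.03538386 -0.02669507] -0.36729248730213776
```

```bash
python3 -m crank '[[0,0,0.5,0,0,0,0],[0,0,0.5,0,0,0,0],[0,0,0.5,0,0,0,0],[0,0,0.5,0,0,0,0],[0,0,0.5,0,0,0,0],[0,0,0.5,0,0,0,0],[0,0,0,0,0,0,0],[0,0,0,0,0,0,0]]'
python3 -c "
from h import *
s=get_state();print(s['tcp_pos'],s['wrist_force'],s['ft_torque'],s['finger_gap'])"
```

```text
clock: 10.65
tcp_pos: [0.505, -0.1694, 0.2448]
orientation: [0.0, 0.054, 0.999, 0.0]
wrist_force: [-3.2, 0.9, 4.6]
finger_gap: 0.0201
[ 0.50497476 -0.16940515  0.24480914] [-3.23621876  0.86288805  4.56689903] [0.26797686 0.54559484 0.00122383] 0.020112354248245094
```

The ejector took up the load, a change of about 8.5 N, which matches the expected 8 N. Around 4.5 mm remains before the stop.

```bash
python3 -m crank '[[0,0,0.5,0,0,0,0],[0,0,0.5,0,0,0,0],[0,0,0.5,0,0,0,0],[0,0,0.5,0,0,0,0],[0,0,0.5,0,0,0,0],[0,0,0.5,0,0,0,0],[0,0,0,0,0,0,0],[0,0,0,0,0,0,0]]'
python3 -c "
from h import *
s=get_state();print(s['tcp_pos'],s['wrist_force'],s['ft_torque'],s['finger_gap'])"
```

```text
clock: 11.65
tcp_pos: [0.505, -0.1694, 0.2418]
orientation: [0.0, 0.054, 0.999, 0.0]
wrist_force: [-3.4, 1.1, 6.5]
finger_gap: 0.0204
[ 0.50499322 -0.16940524  0.24183366] [-3.35614871  1.06194252  6.49983814] [0.32627983 0.61109852 0.01209542] 0.02043824051036392
```

```bash
python3 -m crank '[[0,0,0.2,0,0,0,0],[0,0,0.2,0,0,0,0],[0,0,0.2,0,0,0,0],[0,0,0.2,0,0,0,0],[0,0,0.2,0,0,0,0],[0,0,0,0,0,0,0],[0,0,0,0,0,0,0],[0,0,0,0,0,0,0]]'
python3 -c "
from h import *
s=get_state();print(s['tcp_pos'],s['wrist_force'],s['ft_torque'],s['finger_gap'])"
```

```text
clock: 12.65
tcp_pos: [0.505, -0.1694, 0.2409]
orientation: [0.0, 0.054, 0.999, -0.0]
wrist_force: [-3.1, 1.9, 7.1]
finger_gap: 0.0198
[ 0.50497998 -0.16940511  0.24091211] [-3.11208406  1.8573001   7.11551622] [0.33621062 0.68559085 0.01475093] 0.019824702229762885
```

```bash
python3 -m crank '[[0,0,0.2,0,0,0,0],[0,0,0.2,0,0,0,0],[0,0,0.2,0,0,0,0],[0,0,0,0,0,0,0],[0,0,0,0,0,0,0],[0,0,0,0,0,0,0],[0,0,0,0,0,0,0],[0,0,0,0,0,0,0]]'
python3 -c "
from h import *
s=get_state();print(s['tcp_pos'],s['wrist_force'],s['ft_torque'],s['finger_gap'])"
```

```text
clock: 13.65
tcp_pos: [0.505, -0.1694, 0.2404]
orientation: [0.0, 0.054, 0.999, -0.0]
wrist_force: [-3.6, 1.9, 7.6]
finger_gap: 0.0202
[ 0.50499432 -0.16940543  0.24036474] [-3.63209164  1.90561302  7.61342438] [0.34363071 0.72692342 0.01816951] 0.020213148560540548
```

```bash
python3 -m crank '[[0,0,0.2,0,0,0,0],[0,0,0.2,0,0,0,0],[0,0,0.1,0,0,0,0],[0,0,0,0,0,0,0],[0,0,0,0,0,0,0],[0,0,0,0,0,0,0],[0,0,0,0,0,0,0],[0,0,0,0,0,0,0]]'
python3 -c "
from h import *
s=get_state();print(s['tcp_pos'],s['wrist_force'],s['ft_torque'],s['finger_gap'])"
```

```text
clock: 14.65
tcp_pos: [0.505, -0.1694, 0.2403]
orientation: [0.0, 0.054, 0.999, -0.0]
wrist_force: [-4.5, 2.8, 10.5]
finger_gap: 0.0204
[ 0.50496071 -0.16937256  0.24029464] [-4.45232233  2.75627237 10.51976715] [ 0.33445182  0.91245162 -0.00456547] 0.020391925022879287
```

The hard stop is starting: 0.5 mm of command moved the tool only 0.07 mm and the force rose by 3 N. I'll press a little more to seat it firmly.

```bash
python3 -m crank '[[0,0,0.2,0,0,0,0],[0,0,0.2,0,0,0,0],[0,0,0.2,0,0,0,0],[0,0,0,0,0,0,0],[0,0,0,0,0,0,0],[0,0,0,0,0,0,0],[0,0,0,0,0,0,0],[0,0,0,0,0,0,0]]'
python3 -c "
from h import *
s=get_state();print(s['tcp_pos'],s['wrist_force'],s['ft_torque'],s['finger_gap'],s['orientation'])"
```

```text
clock: 15.65
tcp_pos: [0.5049, -0.1693, 0.2403]
orientation: [0.0, 0.053, 0.999, -0.0]
wrist_force: [-6.6, 3.4, 14.2]
finger_gap: 0.0204
[ 0.50490757 -0.16930679  0.24027497] [-6.56838517  3.3896716  14.15520844] [ 0.50869547  1.2551791  -0.0072884 ] 0.020374714875703543 [ 3.36649443e-04  5.34828757e-02  9.98568695e-01 -1.73957256e-04]
```

```bash
python3 -m crank '[[0.2,0.1,0,0,0,0,0],[0.2,0.1,0,0,0,0,0],[0.2,0.1,0.1,0,0,0,0],[0,0,0.1,0,0,0,0],[0,0,0.1,0,0,0,0],[0,0,0,0,0,0,0],[0,0,0,0,0,0,0],[0,0,0,0,0,0,0]]'
python3 - <<'E'
from h import *
s=get_state();print(s['tcp_pos'],s['finger_gap'],s['wrist_force'],s['ft_torque'])
a=read_camera('scene');b=read_camera('side');cv2.imwrite('pics/sc8.png',a);cv2.imwrite('pics/sd8.png',b)
f=lambda i,x0,x1,y0,y1,w,h:cv2.resize(i[y0:y1,x0:x1],(w,h),interpolation=cv2.INTER_CUBIC)
o=np.hstack([f(a,200,310,240,350,395,395),f(b,290,400,240,350,395,395)])
cv2.imwrite('pics/c8.png',np.clip(o.astype(float)*1.6,0,255).astype(np.uint8))
E
```

```text
clock: 16.65
tcp_pos: [0.5047, -0.1692, 0.2403]
orientation: [0.001, 0.054, 0.999, -0.0]
wrist_force: [-4.4, 2.1, 15.1]
finger_gap: 0.0205
[ 0.50471903 -0.1692293   0.24027492] 0.020485381672934677 [-4.39903194  2.13592157 15.12227137] [0.53556158 1.10586064 0.02459004]
```

View pics/c8.png

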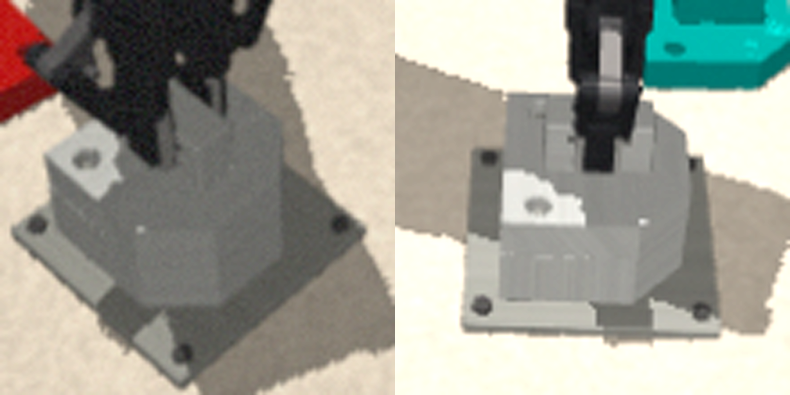

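The outlines coincide nose over nose, with no gap visible in either view, and the tool height stays constant while the force rises. I'll add a little more push for margin, relieve the remaining side load, and check that it holds steady.

```bash
python3 -m crank '[[0.2,0.1,0.2,0,0,0,0],[0.2,0.1,0.2,0,0,0,0],[0.1,0,0.2,0,0,0,0],[0,0,0.2,0,0,0,0],[0,0,0,0,0,0,0],[0,0,0,0,0,0,0],[0,0,0,0,0,0,0],[0,0,0,0,0,0,0]]'
python3 -m crank '[[0,0,0,0,0,0,0],[0,0,0,0,0,0,0],[0,0,0,0,0,0,0],[0,0,0,0,0,0,0],[0,0,0,0,0,0,0],[0,0,0,0,0,0,0],[0,0,0,0,0,0,0],[0,0,0,0,0,0,0]]'
python3 - <<'E'
from h import *
s=get_state();print(s['clock'],s['tcp_pos'],s['finger_gap'],s['wrist_force'],s['ft_torque'],abs(np.array(s['qvel'])).max())
a=read_camera('scene');b=read_camera('side');cv2.imwrite('pics/sd9.png',b)
f=lambda i,x0,x1,y0,y1,w,h:cv2.resize(i[y0:y1,x0:x1],(w,h),interpolation=cv2.INTER_CUBIC)
cv2.imwrite('pics/c9.png',np.hstack([cv2.resize(b,(480,300)),np.clip(f(b,300,390,255,345,300,300)*1.5,0,255).astype(np.uint8)]))
E
```

```text
clock: 17.75
tcp_pos: [0.5045, -0.1691, 0.2403]
orientation: [0.002, 0.054, 0.999, -0.001]
wrist_force: [-5.4, 2.8, 18.9]
finger_gap: 0.0202
clock: 18.75
tcp_pos: [0.5045, -0.1691, 0.2403]
orientation: [0.002, 0.054, 0.999, -0.001]
wrist_force: [-5.6, 1.6, 19.3]
finger_gap: 0.0201
18.75 [ 0.50452918 -0.16911983  0.24025813] 0.020094231521160973 [-5.59791542  1.57046817 19.33385308] [0.61256501 1.30354781 0.0168615 ] 0.0024287608923636403
```

View pics/c9.png

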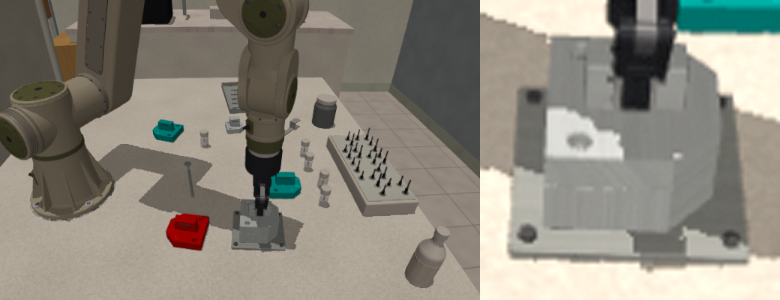

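The hold is steady over a second at constant height, with about 19 N at the wrist. The resultant passes within about 10 mm of the centre, so the cover sits flat. The small cover, look-alikes and vials look unmoved. Handing in.

```bash
python3 -c "
from h import *
print(hand_in()); s=get_state(); print(s['clock'],s['tcp_pos'],s['wrist_force'],s['finger_gap'])"
```

```text
the job is handed in; nothing more can be done
None
the job is handed in; nothing more can be done
```

I picked up the large grey cover by its rib, set it nose over nose on the dowels and pressed it shut. I handed in at about 19 s, still holding it pressed with a 100 N grip.

**Closing:**
- The ejector took up the load as expected: about 8.5 N, rising gently by about 0.65 N/mm.
- The tool then stopped at a height of 0.2403 m, exactly 40 mm above the height at which I gripped the cover on the table. From there it stayed put while the force rose to about 19 N.
- That held steady over a one-second check, and the scene and side pictures showed no gap and matching outlines just before the final push. The side picture taken after it looked the same.

**Left alone:** I touched nothing but the large cover. In the last side picture the small cover, the vials and the look-alikes stand where they were; I judged this by eye and did not measure it.

**What disagreed:**
- The side camera put the cover up to 4–6 mm from where the wrist camera did, so I relied on the wrist camera.
- A side force of about 5.6 N remained at the end. Shifting the tool about 1 mm did not remove it and left the tool tilted by about 0.2°. The load stayed within about 10 mm of the cover's centre.
- The finger opening read 20.2 mm on the 22 mm rib throughout, but the grip held without slipping.

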